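Set out the station for straining berry puree and filling a jar

TASK

Set out the work place for straining berries. The strainer sits level on the glass bowl with its handle pointing away from the preserving jar, the red funnel stands in the jar's mouth, the white jug stands upright midway between bowl and jar, on the straight line between them, and the wooden spoon lies on the worktop in front of the bowl (on the robot's side), parallel to the row of bowl and jar, its middle about 12 cm from the bowl's middle. Set everything down gently; leave the bowl and the jar where they stand, and do not disturb the tumbler, the toothpicks and the salt pot.

Things in the scene. Friction and masses are not known exactly. Their poses are not given: they have to be found in the camera images.
- strainer: Hand strainer on its foot: grey mesh basket, 68 mm wide at the foot, 108 at 45 mm height; steel rim 134 mm wide, 45 to 48 mm high. Origin: underside centre, on the basket's axis; z up. Handle along -x: black sleeve 85 to 185 mm from the axis, 14 wide (y), 41 to 51 high; tiny hook at +x. 150 g, balances 25 mm towards the handle. On the bowl, rim rests on rim, 4 mm play, origin 15 mm up.
- funnel: Red canning funnel, 60 mm tall, 70 g, on its stem: stem 40 mm wide, 22 long, then a 45-degree cone to a collar 92 mm wide (48 to 60 mm high). Origin: centre of the stem's lower end; z up. Handle tab along +y, 46 to 82 mm from the axis, 10 mm thick (x), 40 to 60 mm high. In the jar the cone rests on the mouth's edge, stem end about 76 mm above the worktop.
- jug: White ceramic pouring jug, 72 mm tall, 170 g: straight round body 58 mm wide from 6 to 72 mm height. Origin: underside centre, on the body's axis; z up. Loop handle at -x reaches 52 mm from the axis, small spout at +x (near the top) 36 mm.
- spoon: Wooden spoon, 190 mm long, lying flat, 35 g. Origin: on its underside at mid-length; z up. x runs along it: round head (44 mm wide, 11 high, centre at x = +73 mm) at +x; handle 12 mm wide, 0.5 to 10.5 mm high, from x = -95 to +52 mm. It balances close to the origin.
- bowl: Clear glass bowl, 124 mm wide at the rim, 80 at the foot, 60 mm tall, wall 4 mm, 450 g, loose on the worktop. Origin: underside centre; z up. Its y axis is parallel to the row (the line through bowl and jar; the jar may be at +y or -y); its x axis points away from the robot, square to the row.
- jar: Green glass preserving jar, open, 105 mm tall, 76 mm wide, neck 64 mm outside and 56 mm inside, 320 g, loose on the worktop. Origin: underside centre; z up. It stands 290 to 330 mm from the bowl, centre to centre.
- tumbler: Clear glass tumbler, 90 mm tall, 68 mm across the rim. Origin: centre of the underside. A bystander: leave it alone.
- toothpicks: Clear tub of toothpicks with white lid, 42 mm across, 70 mm tall. Origin: centre of the underside. A bystander: leave it alone.
- saltpot: Small blue ceramic salt pot with a light wooden disc in its top, 62 mm across, 53 mm tall. Origin: centre of the underside. A bystander: leave it alone.
Not all that is in view belongs to the job. What is shaped like the funnel but pink, purple or yellow is not meant.

How it is judged:
By the outcome, as a careful person would: the job done as asked, in the order asked, and still so for the second after the job is handed in, with the robot touching nothing.
It also fails if it takes over 128 s, if anything falls off the work surface, if the arm or the gripper's body presses on something with over 40 N, if the wrist force passes 120 N, or if a joint passes its speed limit or range.

ROBOT

A 6-joint arm with a two-finger parallel gripper is mounted at the origin on the work surface. World frame = base frame: x ahead of the robot, y to its left, z up, the work surface at z = 0. Lengths are in m, angles in degrees, forces in N, time in s.
With the tool pointing down it reaches from about 0.325 to 0.775 m from the base axis. Payload 5.5 kg.
Tool frame: the origin (TCP) lies at the centre of the arm's flange, where the gripper is bolted on; the fingertips stand 182 mm ahead of it and the grasp point (between the pads) lies 163 mm ahead of it; z points along the fingers, y is the direction in which the jaws open and shut (so a half turn about z gives the same grasp; the last joint's range is limited). The gripper opens to 88 mm and grips with 3 to 60 N. Pads are 20 mm wide; open, the fingers measure 115 mm over their backs; the gripper's body (75 mm by 178 mm) begins 61 mm behind the grasp point.
Start: joints at [-75.556, 5.22, 70.514, -0, 104.267, -3.249], TCP at [0.182, -0.572, 0.405] pointing down, gripper open.
Joint ranges: [-164.24, 164.24], [-49.07, 125.15], [9.68, 141.18], [-86.29, 266.29], [3.28, 154.24], [-151.56, 151.56]. Speed limits (degrees/s): [147.25, 147.25, 172.46, 180, 180, 180].

INTERFACE

Orientations are given as [roll, pitch, yaw] about the fixed x, y, z axes, in that order (R = Rz(yaw) Ry(pitch) Rx(roll)).
In Python, from station import r gives the robot as it stands. The module is installed in compiled form; this text tells all that it offers. Calls block until the motion is done:
- r.reach(position, orientation): joint-space move of the TCP to a pose.
- r.servo_line(position, rotation=None, speed=0.15): straight line of the TCP; rotation=None keeps the orientation; speed is the mean speed in m/s.
- r.move_joints(angles): joint-space move.
- r.let_go() and r.grab(squeeze=None): open the fingers fully, or close them until they stop; squeeze is the grip in N (None keeps the last).
- r.wait(seconds).
- r.inverse_kinematics(position, orientation): joint angles nearest the present ones, or None.
- r.sense(): the state.
- r.snapshot(name): name is "side" or "top"; returns a dict with "frame" (384x512x3 uint8, red, green, blue), "fx", "fy", "cx", "cy" (pixels), "R" (3x3) and "t" (3): a world point X has camera coordinates R X + t. Camera axes: x right, y down, z forward; pixel columns grow to the right and rows downward; lengths in m; the calibration is good to about 2 mm. A picture is of the moment at which its call begins. There is no depth.
A pose or a line that the arm cannot do raises r.IKError and nothing moves.
- r.hand_in(): hands the job in, once; it reports no verdict.
The state is a dict: "clock": time; "joints": joint angles; "joint_vel": joint speeds; "joint_torque": joint torques, N m; "tcp_pos": TCP position; "orientation": TCP orientation; "contact_force": force on the tool from outside, world axes, zero at the start; "torque": the same for the moment, N m; "opening": finger opening in m.
Only numpy, scipy, OpenCV 4.12 (cv2) and the standard library are available. Lean on these libraries where they do the work, as an engineer would, in place of code of your own. Each camera call takes 0.05 s, during which the arm holds its last target. There are 200 camera calls.

## Working session

There is one attempt and no reset: what is moved stays moved. The work goes in short steps, each a Python script; the robot and the scene stay as the last script left them, time stands still between calls to the robot, and variables do not carry over. Pictures are saved under pics/ and viewed, about 12 in all and at most 16, crops included, and the job is handed in when it is done.

```bash
mkdir -p pics; python3 - <<'E'
from station import r
import cv2,numpy as np,pickle
for n in("top","side"):
    s=r.snapshot(n); pickle.dump(s,open(n+'0.pkl','wb'))
    cv2.imwrite(f'pics/{n}0.png',cv2.resize(s['frame'][:,:,::-1],(800,600),interpolation=cv2.INTER_CUBIC))
    R=np.array(s['R']);print(n,s['fx'],s['fy'],s['cx'],s['cy'],-R.T@np.array(s['t']),R.round(3).tolist())
print(r.sense())
E
```

```text
top 352.0005198952398 352.0005198952398 249.78787714155416 187.1357446342573 [ 5.47677494e-01 -1.94005601e-04  1.00384230e+00] [[-0.003, -1.0, -0.011], [-0.999, 0.004, -0.044], [0.044, 0.01, -0.999]]
side 495.4737674570665 495.4737674570665 253.3541468936316 186.5282361334294 [0.40127333 1.2186508  0.85015632] [[-0.986, -0.167, 0.006], [-0.095, 0.533, -0.841], [0.137, -0.83, -0.541]]
{'clock': 0.1, 'joints': array([-7.55538213e+01,  5.25904906e+00,  7.05740022e+01, -1.12529384e-03,
        1.04266810e+02, -3.24784040e+00]), 'joint_vel': array([ 0.12262115, -0.05758525, -0.02389311, -0.07197909, -0.01595361,
       -0.05085442]), 'joint_torque': array([ 4.78757065e-03, -4.47858632e+01, -4.07569921e+01,  7.01714423e-02,
        2.84465536e-02, -1.02946749e-04]), 'tcp_pos': array([ 0.18237735, -0.57166769,  0.40362665]), 'orientation': array([-1.79900237e+02, -4.56834032e-03,  1.76937387e+01]), 'contact_force': array([ 0.37507331, -0.09927452, -0.51395352]), 'torque': array([ 0.0177736 , -0.00597088, -0.01339551]), 'opening': 0.08780820278670114}
```

View pics/top0.png

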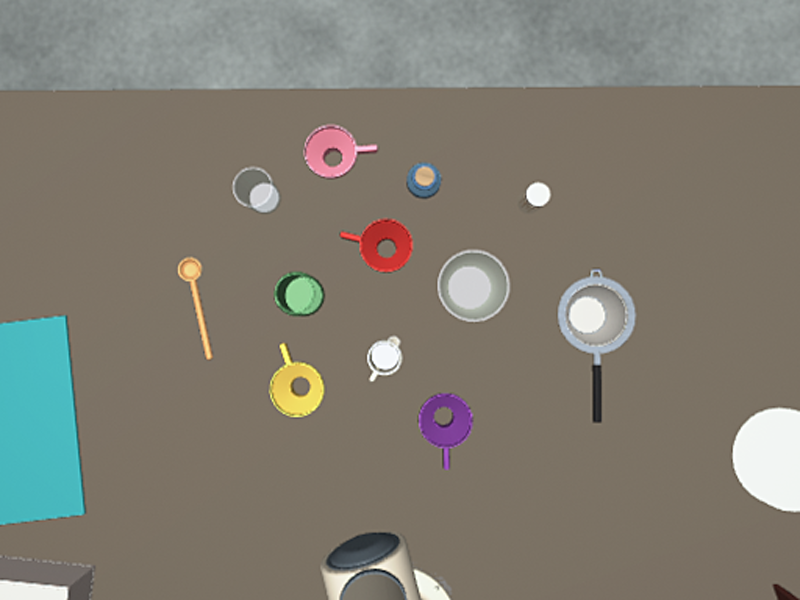

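View pics/side0.png

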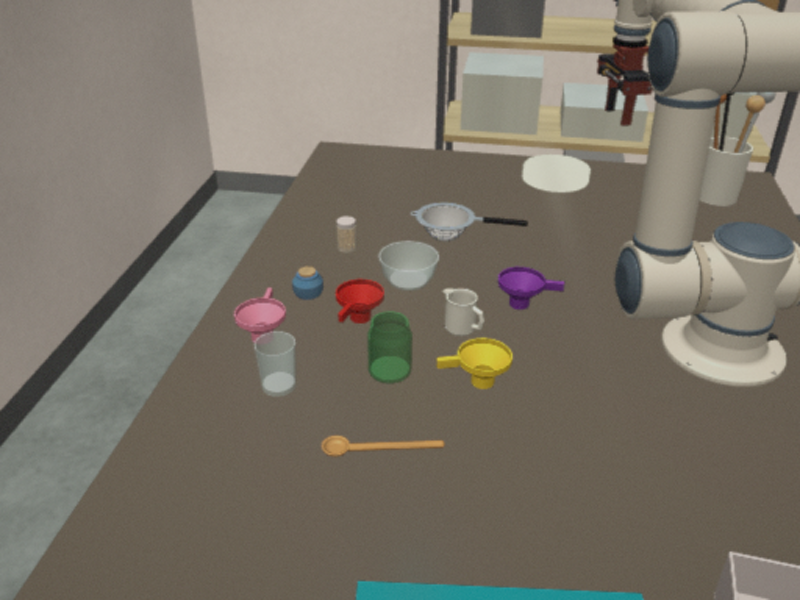

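Top view (800 px scale) shows the bowl at (474,286), the jar at (299,294), the strainer at (597,315) with its handle down, the jug at (385,357) and the spoon running (190,269)-(209,358). There are four funnels: pink (331,151), red (386,246), yellow (297,389) and purple (445,420). The red one is meant, because the task asks for the red funnel. Next I measure, with one enlarged crop to confirm.

```bash
cat > h.py <<'E'
import cv2,numpy as np,pickle
from station import r
def ray(s,uv,z):
    R=np.array(s['R']);c=-R.T@np.array(s['t'])
    d=R.T@np.array([(uv[0]-s['cx'])/s['fx'],(uv[1]-s['cy'])/s['fy'],1.])
    return c+d*(z-c[2])/d[2]
def pix(s,X):
    p=np.array(s['R'])@np.array(X)+np.array(s['t']);return np.array([s['cx']+s['fx']*p[0]/p[2],s['cy']+s['fy']*p[1]/p[2]])
def comp(m,near=None):
    n,l,st,c=cv2.connectedComponentsWithStats(m.astype(np.uint8))
    if near is None:k=1+np.argmax(st[1:,4])
    else:
        k=1+np.argmin(np.hypot(*(c[1:]-near).T)+1000*(st[1:,4]<25))
    return (l==k).astype(np.uint8)
def circ(m):   # contour -> ellipse fit
    c=max(cv2.findContours(m,cv2.RETR_EXTERNAL,cv2.CHAIN_APPROX_NONE)[0],key=len)
    e=cv2.fitEllipse(c);return np.array(e[0]),np.array(e[1])/2
def opn(m,k):return cv2.morphologyEx(m,cv2.MORPH_OPEN,cv2.getStructuringElement(cv2.MORPH_ELLIPSE,(k,k)))
def hsv(s):return cv2.cvtColor(s['frame'],cv2.COLOR_RGB2HSV).astype(int)
def cen(m):
    y,x=np.nonzero(m);return np.array([x.mean(),y.mean()])
E
python3 - <<'E'
from h import *
s=pickle.load(open('top0.pkl','rb'));f=s['frame'].astype(int);H=hsv(s)
bg=np.median(f[60:280,110:420].reshape(-1,3),0);print('bg',bg)
fg=(np.abs(f-bg).max(2)>22)
ov=cv2.resize(s['frame'][70:290,110:415,::-1],None,fx=2.6,fy=2.6,interpolation=cv2.INTER_CUBIC)
def mark(c,rad=None):
    p=((np.array(c)-[110,70]+.5)*2.6).astype(int)
    cv2.drawMarker(ov,tuple(int(v) for v in p),(255,0,255),0,9,1)
    if rad:cv2.circle(ov,tuple(int(v) for v in p),int(rad*2.6),(255,0,255),1)
def rep(n,m,near,z,k=9):
    c,ra=circ(opn(comp(m,np.array(near)/1.5625),k));mark(c,ra.mean())
    X=ray(s,c,z);print(n,c.round(1),ra.round(1),'R mm',(ra/s['fx']*(1.0038-z)*1e3).round(1),X.round(4));return X
b=rep('bowl',fg,(474,286),.06);
st=rep('strainer',fg,(597,325),.0465,15)
red=((H[...,0]<6)|(H[...,0]>175))&(H[...,1]>150)
fu=rep('funnel',red,(386,246),.054)
tab=comp(red,np.array([386,246])/1.5625);tab=tab&~cv2.dilate(opn(tab,9),np.ones((3,3)));t=ray(s,cen(tab),.058);mark(cen(tab));print('tab',t.round(4),'yaw',np.degrees(np.arctan2(*(t-fu)[1::-1]))-90,np.hypot(*(t-fu)[:2]))
blk=comp((f.max(2)<50),np.array([597,395])/1.5625);h=ray(s,cen(blk),.05);mark(cen(blk));print('sleeve',h.round(4),'yaw',np.degrees(np.arctan2(*(st-h)[1::-1])),np.hypot(*(st-h)[:2]))
rep('jar sil',fg,(299,294),.09)
g=(H[...,0]>45)&(H[...,0]<80);br=g&(H[...,2]>150);rep('jar floor',br,(303,296),.004,3)
rep('jug',fg,(385,357),.072,13)
w=comp(fg,np.array([385,357])/1.5625);js=ray(s,cen(w),.05)
sp=comp((H[...,0]<20)&(H[...,1]>110),np.array([197,305])/1.5625)
y,x=np.nonzero(sp);q=np.c_[x,y].astype(float);vx,vy,_,_=cv2.fitLine(q.astype(np.float32),cv2.DIST_L2,0,.01,.01).ravel()
pr=(q-q.mean(0))@[vx,vy];e=[q.mean(0)+np.array([vx,vy])*(v) for v in(pr.min()-.5,pr.max()+.5)]
E=[ray(s,a,.007) for a in e];[mark(a) for a in e];print('spoon',[a.round(4) for a in E],np.hypot(*(E[0]-E[1])[:2]))
cv2.imwrite('pics/meas.png',ov)
# side-view: jar and jug
S=pickle.load(open('side0.pkl','rb'));HS=hsv(S)
gj=comp((HS[...,0]>45)&(HS[...,0]<85)&(HS[...,1]>60),np.array([390,345])/1.5625)
yy,xx=np.nonzero(gj);print('side jar rows',yy.min(),yy.max(),'cols',xx.min(),xx.max(),[ (v,xx[yy==v].min(),xx[yy==v].max()) for v in range(yy.min(),yy.max()+1,6)])
E
```

```text
bg [125. 115. 101.]
bowl [303.6 185.2] [20.1 21.5] R mm [53.9 57.5] [ 0.5943 -0.1346  0.06  ]
strainer [382.4 205.9] [20.2 21.4] R mm [55.  58.1] [ 0.5381 -0.3489  0.0465]
funnel [246.7 156.8] [16.3 16.4] R mm [44.1 44.3] [0.6723 0.0178 0.054 ]
tab [0.6881 0.081  0.058 ] yaw -14.061112860947759 0.06515932772241756
sleeve [ 0.4141 -0.344   0.05  ] yaw -2.2880800986187344 0.12406568924973119
jar sil [191.  188.2] [14.  16.1] R mm [36.3 41.8] [0.586  0.1623 0.09  ]
jar floor [193.8 188.8] [11.1 11.4] R mm [31.4 32.2] [0.5879 0.1697 0.004 ]
jug [246.1 226.5] [ 9.  10.2] R mm [23.8 26.9] [0.4851 0.0196 0.072 ]
spoon [array([0.6583, 0.382 , 0.007 ]), array([0.4731, 0.338 , 0.007 ])] 0.1902942867940155
side jar rows 199 244 cols 235 262 [(199, np.int64(247), np.int64(252)), (205, np.int64(238), np.int64(260)), (211, np.int64(236), np.int64(261)), (217, np.int64(236), np.int64(262)), (223, np.int64(236), np.int64(262)), (229, np.int64(236), np.int64(262)), (235, np.int64(236), np.int64(262)), (241, np.int64(239), np.int64(259))]
```

View pics/meas.png

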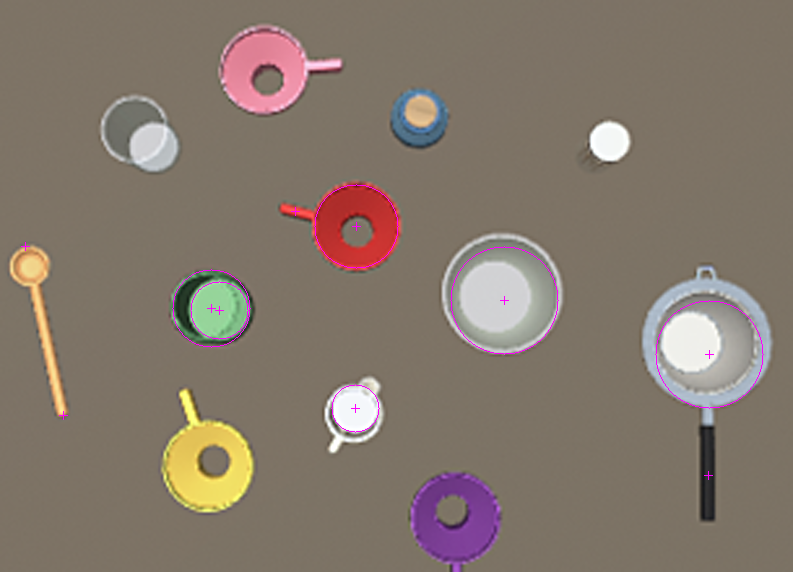

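Crop check: the red funnel's circle fit at (357,226) in the crop is good, and its tab points upper left, which confirms it. The fits for bowl, strainer and jug caught only inner parts. I'll refit them with edge hulls and then pick up the strainer.

```bash
cat >> h.py <<'E'
def hullcirc(s,c0,r0,lo=.8,hi=1.15):
    """circle from edge pixels near expected radius; robust trimmed LSQ"""
    from scipy.optimize import least_squares
    g=cv2.GaussianBlur(s['frame'],(3,3),0)
    e=np.max([cv2.Canny(g[...,k],15,40) for k in range(3)],0)
    y,x=np.nonzero(e);p=np.c_[x,y].astype(float);d=np.hypot(*(p-c0).T);p=p[(d>lo*r0)&(d<hi*r0)]
    f=lambda q:np.hypot(*(p-q[:2]).T)-q[2]
    q=least_squares(f,[*c0,r0],loss='cauchy',f_scale=.4).x
    return q[:2],q[2],float(np.mean(np.abs(f(q))<.7))
DOWN=lambda yaw:[180,0,yaw]
G=.163
def st(t=''):
    q=r.sense();print(t,'t',round(q['clock'],1),'p',q['tcp_pos'].round(4),'F',q['contact_force'].round(2),'T',q['torque'].round(2),'op',round(q['opening'],4));return q
def gp(p,yaw,dz=0):return [p[0],p[1],p[2]+G+dz]
E
python3 - <<'E'
from h import *
s=pickle.load(open('top0.pkl','rb'));f=s['frame'].astype(int);H=hsv(s)
out={}
for n,c,r0,z in(('bowl',(302.6,182.6),23.1,.06),('strainer',(381.2,201.4),24.9,.048),('jug',(245.7,228.2),11.1,.072),('jarneck',(188,187),12.5,.105)):
    q=hullcirc(s,np.array(c),r0);X=ray(s,q[0],z);out[n]=X;print(n,q[0].round(1),'Rmm',round(q[1]/352*(1.004-z)*1e3,1),round(q[2],2),X.round(4))
blk=comp((f.max(2)<50),np.array([597,395])/1.5625);y,x=np.nonzero(blk)
P=np.array([ray(s,(a,b),.05)[:2] for a,b in zip(x,y)]);vx,vy,_,_=cv2.fitLine(P.astype(np.float32),2,0,.01,.01).ravel()
v=np.array([vx,vy])*np.sign(vx);c=(P.min(0)+P.max(0))/2;print('sleeve c',P.mean(0),'yaw',np.degrees(np.arctan2(v[1],v[0])),'len',np.ptp(P@v),'axis from sleeve',P.mean(0)+.135*v)
# jug dir: handle
w=(f.min(2)>150);w=comp(w,np.array([385,357])/1.5625)
S=pickle.load(open('side0.pkl','rb'))
for j in([.588,.1697],[.587,.166]):print('jar reproj side body',[pix(S,[*j,z]).round(1) for z in(0,.045,.105)],' top',[pix(s,[*j,z]).round(1) for z in(0,.105)])
for n in('bowl','jug'):print(n,'side',pix(S,out[n])*1.5625)
E
```

```text
bowl [302.6 182.3] Rmm 62.4 0.48 [ 0.6019 -0.132   0.06  ]
strainer [381.4 201.1] Rmm 67.1 0.64 [ 0.5509 -0.3459  0.048 ]
jug [245.6 228.8] Rmm 30.0 0.7 [0.4792 0.0208 0.072 ]
jarneck [188.1 187.1] Rmm 30.6 0.41 [0.5883 0.1672 0.105 ]
sleeve c [ 0.41415483 -0.34399472] yaw -0.061814908 len 0.09315539694601671 axis from sleeve [ 0.54915476 -0.34414036]
jar reproj side body [array([248.1, 237. ]), array([248.1, 223.9]), array([248.1, 205.6])]  top [array([194. , 188.8]), array([187.1, 187.2])]
jar reproj side body [array([248.7, 236.2]), array([248.7, 223.1]), array([248.7, 204.8])]  top [array([195.3, 189.2]), array([188.5, 187.6])]
bowl side [406.95566612 254.93938347]
jug side [459.99188372 296.18453117]
```

```bash
python3 - <<'E'
from h import *
g=[.453,-.3447,.046]
st('start')
r.reach(gp(g,0,.12),DOWN(-.4));r.servo_line(gp(g,0),speed=.12);st('at')
r.grab(50);st('grab')
r.servo_line(gp(g,0,.03),speed=.06);st('up3')
r.servo_line(gp(g,0,.14),speed=.15)
t=[.6066,-.2289,.061]
r.reach(gp(t,0,.09),DOWN(92.7));r.wait(.5);st('over')
a=r.snapshot('side')['frame'];b=r.snapshot('top');pickle.dump(b,open('top1.pkl','wb'))
cv2.imwrite('pics/over.png',np.hstack([cv2.resize(a[90:240,200:350,::-1],(400,400)),cv2.resize(b['frame'][120:270,250:400,::-1],(400,400))]))
E
```

```text
start t 0.1 p [ 0.1824 -0.5717  0.4036] F [ 0.38 -0.1  -0.51] T [ 0.02 -0.01 -0.01] op 0.0878
at t 2.6 p [ 0.4533 -0.3449  0.2101] F [0.06 0.11 0.38] T [-0.03  0.01 -0.02] op 0.0878
grab t 3.7 p [ 0.453  -0.3447  0.209 ] F [-0.03  0.2  -0.11] T [0.05 0.   0.03] op 0.0134
up3 t 4.4 p [ 0.453  -0.3447  0.2392] F [ 0.21 -0.41 -1.77] T [ 0.    0.09 -0.01] op 0.0137
over t 7.0 p [ 0.6065 -0.229   0.3141] F [ 0.51  0.03 -2.5 ] T [-0.12 -0.07  0.05] op 0.0136
```

View pics/over.png

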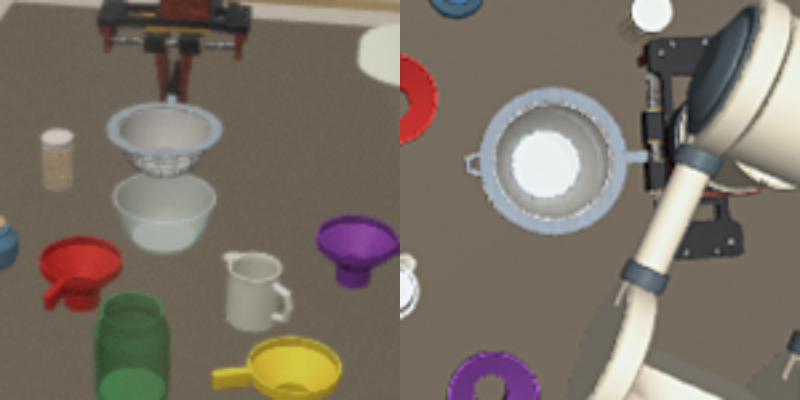

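The strainer is held level over the bowl, with its rim centre at crop (554,160). I'll measure the offset, correct it and lower gently.

```bash
cat >> h.py <<'E'
def lower(xy,z0,z1,dF=1.2,step=.001):
    """from z0 down to z1 (grasp z) in steps until the vertical force rises by dF"""
    r.servo_line([*xy,z0+G],speed=.06);r.wait(.2)
    F0=np.mean([ (r.wait(.05),r.sense()['contact_force'][2])[1] for _ in range(4)])
    z=z0
    while z>z1:
        z-=step;r.servo_line([*xy,z+G],speed=.02);r.wait(.06)
        F=np.mean([ (r.wait(.02),r.sense()['contact_force'][2])[1] for _ in range(3)])
        if F-F0>dF:break
    print('lowered to',round(z,4),'dF',round(F-F0,2));return z
E
python3 - <<'E'
from h import *
s=pickle.load(open('top1.pkl','rb'));q=hullcirc(s,np.array([307.7,180.]),27.4,.85,1.12)
X=ray(s,q[0],.153);print('rim',X.round(4),q[1]/352*.851,q[2])
d=np.array([.602,-.132])-X[:2];print('corr',d.round(4))
t=np.array([.6066,-.2289]);
if np.hypot(*d)<.012:t=t+d
else: raise SystemExit
r.servo_line([*t,.061+.04+G],speed=.1)
s=r.snapshot('top');c0=pix(s,[.602,-.132,.103]);q=hullcirc(s,c0,67/1000*352/.901,.85,1.12);X=ray(s,q[0],.103);print('rim2',X.round(4),q[1]/352*.901,q[2])
d=np.array([.602,-.132])-X[:2];t=t+(d if np.hypot(*d)<.006 else 0)
z=lower(t,.067,.056);st('down')
a=r.snapshot('side')['frame'];b=r.snapshot('top');pickle.dump((t,z),open('p.pkl','wb'))
cv2.imwrite('pics/down.png',np.hstack([cv2.resize(a[90:240,200:350,::-1],(400,400)),cv2.resize(b['frame'][120:270,250:400,::-1],(400,400))]))
E
```

```text
rim [ 0.6025 -0.1296  0.153 ] 0.06662284493528833 0.7716535433070866
corr [-0.0005 -0.0024]
rim2 [ 0.6023 -0.1321  0.103 ] 0.06658535974201864 0.7560975609756098
lowered to 0.06 dF 5.06
down t 11.4 p [ 0.6058 -0.2313  0.2237] F [-1.16  0.06  4.99] T [0.06 0.12 0.04] op 0.0135
```

View pics/down.png

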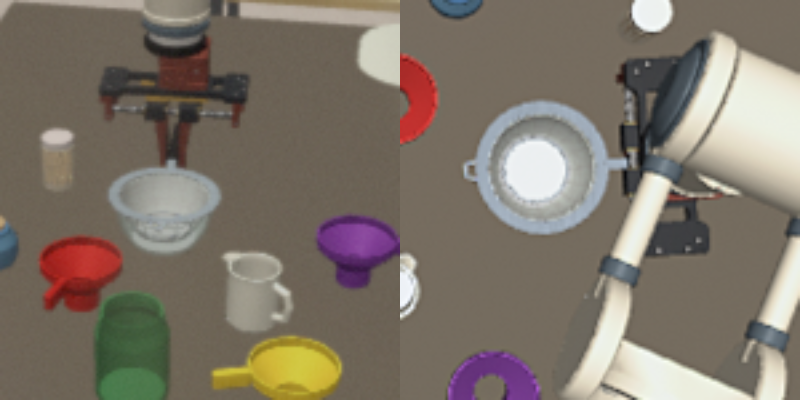

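The strainer is seated on the bowl rim (contact at 60 mm grip height, expected 61) with its hook towards the jar. I'll release it, then fetch the red funnel.

```bash
python3 - <<'E'
from h import *
t,z=pickle.load(open('p.pkl','rb'))
r.let_go();r.wait(.2);r.servo_line([*t,z+.12+G],speed=.1);st('rel')
g=[.6878,.0799,.05]
r.reach(gp(g,0,.12),DOWN(76))
s=r.snapshot('top');S=r.snapshot('side');pickle.dump((s,S),open('t2.pkl','wb'))
q=hullcirc(s,pix(s,[.602,-.132,.063]),67/1000*352/.941,.85,1.12);print('strainer rim',ray(s,q[0],.063).round(4),q[1]/352*.941,q[2])
r.servo_line(gp(g,0),speed=.12);r.grab(40);st('grab')
r.servo_line(gp(g,0,.03),speed=.06);st('up')
r.servo_line(gp(g,0,.15),speed=.15)
d=np.radians(92.7);u=np.array([np.cos(d),np.sin(d)])
t=np.array([.588,.168])+.064*u
r.reach([*t,.126+.05+G],DOWN(92.7));r.wait(.4);st('over')
s=r.snapshot('top');S=r.snapshot('side');pickle.dump((s,S,t),open('t3.pkl','wb'))
H=hsv(s);red=((H[...,0]<6)|(H[...,0]>175))&(H[...,1]>150)
m=comp(red);q=circ(opn(m,9));X=ray(s,q[0],.054+.126);print('funnel',q[0].round(1),(q[1]/352*(1.004-.18)).round(4),X.round(4))
cv2.imwrite('pics/fun.png',np.hstack([cv2.resize(S['frame'][110:260,180:330,::-1],(400,400)),cv2.resize(s['frame'][100:250,130:280,::-1],(400,400))]))
E
```

```text
rel t 14.3 p [ 0.6057 -0.2312  0.3418] F [ 0.81 -0.32  0.13] T [-0.01 -0.09 -0.07] op 0.088
strainer rim [ 0.6014 -0.132   0.063 ] 0.06662409915101727 0.839622641509434
grab t 17.9 p [0.6878 0.0799 0.213 ] F [ 0.61  0.61 -0.33] T [-0.07 -0.1  -0.  ] op 0.0095
up t 18.6 p [0.6878 0.0799 0.2432] F [-0.19  0.76 -0.89] T [-0.04 -0.05  0.1 ] op 0.0096
over t 20.7 p [0.5855 0.2312 0.3389] F [-0.34 -0.03 -0.66] T [ 0.   -0.08 -0.01] op 0.0095
funnel [181.6 185.4] [0.044  0.0459] [0.5889 0.1684 0.18  ]
```

View pics/fun.png

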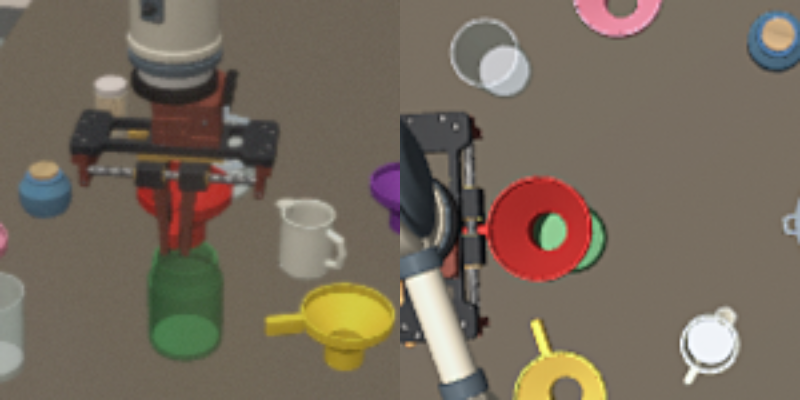

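The funnel hangs centred over the jar mouth, within 1 mm. I'll lower it, release, then take the jug.

```bash
python3 - <<'E'
from h import *
s,S,t=pickle.load(open('t3.pkl','rb'))
t=t-np.array([.0007,.0003])
z=lower(t,.132,.122,dF=.8);st('down')
s=r.snapshot('top');H=hsv(s);red=((H[...,0]<6)|(H[...,0]>175))&(H[...,1]>150)
q=circ(opn(comp(red),9));print('funnel',ray(s,q[0],.054+.076).round(4),(q[1]/352*(1.004-.13)).round(4))
r.let_go();r.wait(.2);r.servo_line([*t,z+.12+G],speed=.1);st('rel')
g=[.4792,.0208,.042]
r.reach([.479,.10,.35],DOWN(151))
s=r.snapshot('top');S=r.snapshot('side');pickle.dump((s,S),open('t4.pkl','wb'))
H=hsv(s);red=((H[...,0]<6)|(H[...,0]>175))&(H[...,1]>150)
q=circ(opn(comp(red),9));print('funnel',ray(s,q[0],.054+.076).round(4),(q[1]/352*(1.004-.13)).round(4))
cv2.imwrite('pics/t4.png',np.hstack([cv2.resize(S['frame'][110:260,180:330,::-1],(400,400)),cv2.resize(s['frame'][140:290,170:320,::-1],(400,400),interpolation=cv2.INTER_CUBIC)]))
E
```

```text
lowered to 0.125 dF 4.18
down t 24.6 p [0.5843 0.2317 0.2884] F [0.25 1.5  3.82] T [-0.11 -0.09  0.01] op 0.0096
funnel [0.5879 0.1686 0.13  ] [0.0445 0.0453]
rel t 27.4 p [0.5843 0.2316 0.4069] F [ 0.74  0.22 -0.21] T [ 0.01 -0.07 -0.03] op 0.0877
funnel [0.588  0.1702 0.13  ] [0.0443 0.0447]
```

View pics/t4.png

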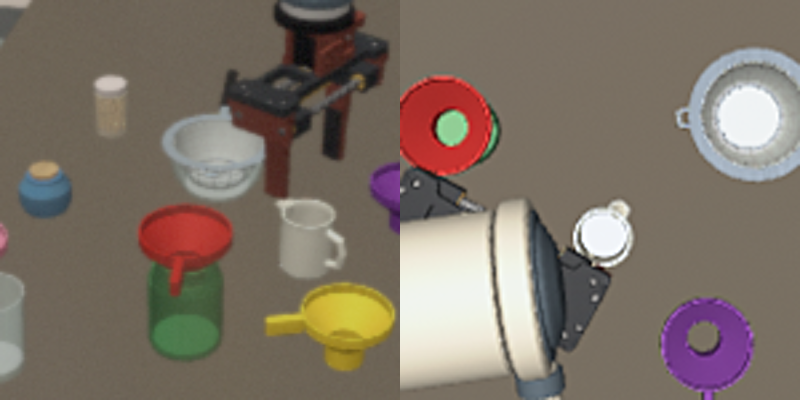

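The funnel stands level in the jar. Next the jug: body centre (603,236) in the crop, handle lower left, spout upper right.

```bash
python3 - <<'E'
from h import *
g=[.4793,.0205,.042]
r.reach(gp(g,0,.11),DOWN(150));r.servo_line(gp(g,0),speed=.12);st('at')
r.grab(25);st('grab');r.servo_line(gp(g,0,.02),speed=.05);st('up');r.servo_line(gp(g,0,.09),speed=.12)
t=[.595,.0185]
r.servo_line([*t,.042+.09+G],DOWN(92.7),speed=.1)
z=lower(t,.047,.038,dF=1.0);st('down')
r.let_go();r.wait(.2);r.servo_line([*t,z+.13+G],speed=.1);st('rel')
r.reach([.55,.30,.38],DOWN(193))
s=r.snapshot('top');S=r.snapshot('side');pickle.dump((s,S),open('t5.pkl','wb'))
c0=pix(s,[*t,.072]);q=hullcirc(s,c0,11.1);print('jug',ray(s,q[0],.072).round(4),q[1]/352*.932,q[2])
H=hsv(s);sp=comp((H[...,0]<20)&(H[...,1]>110)&(H[...,2]>120),np.array([197,305])/1.5625);print('spoon px',sp.sum())
cv2.imwrite('pics/t5.png',np.hstack([cv2.resize(S['frame'][110:300,150:340,::-1],(400,400)),cv2.resize(s['frame'][90:290,100:300,::-1],(400,400),interpolation=cv2.INTER_CUBIC)]))
E
```

```text
at t 30.1 p [0.4796 0.0206 0.206 ] F [-0.31  0.88  0.87] T [ 0.06 -0.2  -0.03] op 0.0879
grab t 30.7 p [0.4793 0.0204 0.2052] F [-0.72 -0.92  1.99] T [-0.07 -0.02  0.02] op 0.0578
up t 31.3 p [0.4794 0.0205 0.2253] F [ 0.08 -0.37 -1.95] T [ 0.02 -0.12 -0.03] op 0.0578
lowered to 0.042 dF 2.14
down t 37.1 p [0.5951 0.0185 0.2053] F [-0.    0.86  0.64] T [-0.05 -0.02  0.05] op 0.0581
rel t 39.4 p [0.5949 0.0185 0.3339] F [ 0.54 -0.41  0.33] T [-0.02 -0.07 -0.02] op 0.0879
jug [0.5963 0.0195 0.072 ] 0.029909244087323858 0.7821782178217822
spoon px 152
```

View pics/t5.png

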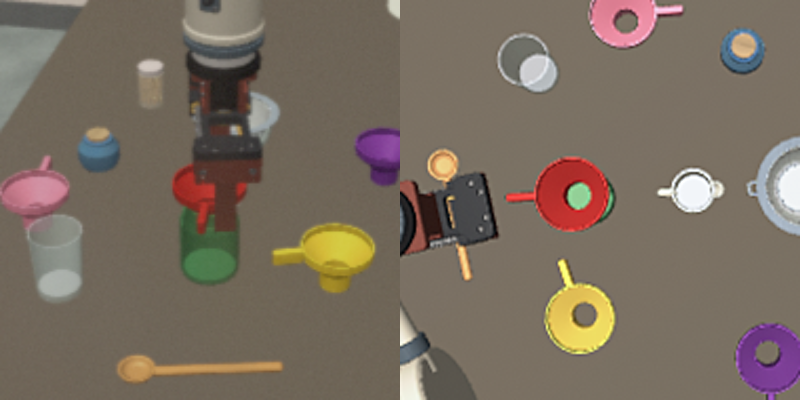

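The jug stands at (0.596, 0.020), within 2 mm of the midpoint. The spoon comes last. I'll grip its handle 62 mm from the middle so the opening fingers stay clear of the strainer rim.

```bash
python3 - <<'E'
from h import *
g=[.5052,.3457,.0215]
r.reach(gp(g,0,.10),DOWN(13));r.servo_line(gp(g,0,.02),speed=.12);r.servo_line(gp(g,0),speed=.05);st('at')
r.grab(30);st('grab');r.servo_line(gp(g,0,.03),speed=.06);st('up');r.servo_line(gp(g,0,.22),speed=.2)
t=np.array([.4847,-.1994])
r.reach([*t,.24+G],DOWN(92.7));r.servo_line([*t,.08+G],speed=.12);r.wait(.3)
s=r.snapshot('top');S=r.snapshot('side')
cv2.imwrite('pics/t6.png',np.hstack([cv2.resize(S['frame'][90:240,200:350,::-1],(400,400)),cv2.resize(s['frame'][150:300,220:370,::-1],(400,400),interpolation=cv2.INTER_CUBIC)]))
pickle.dump((s,S,t),open('t6.pkl','wb'));st('over')
E
```

```text
at t 44.7 p [0.5051 0.3456 0.1842] F [ 0.67 -0.57  0.67] T [-0.03 -0.06  0.02] op 0.0873
grab t 45.9 p [0.5052 0.3457 0.1845] F [0.18 0.51 0.07] T [ 0.03 -0.    0.06] op 0.0116
up t 46.5 p [0.5052 0.3457 0.2147] F [-0.01 -0.21 -0.46] T [0.04 0.   0.02] op 0.0118
over t 51.6 p [ 0.4847 -0.1994  0.2432] F [-0.08  0.39 -0.76] T [-0.11 -0.06 -0.01] op 0.012
```

View pics/t6.png

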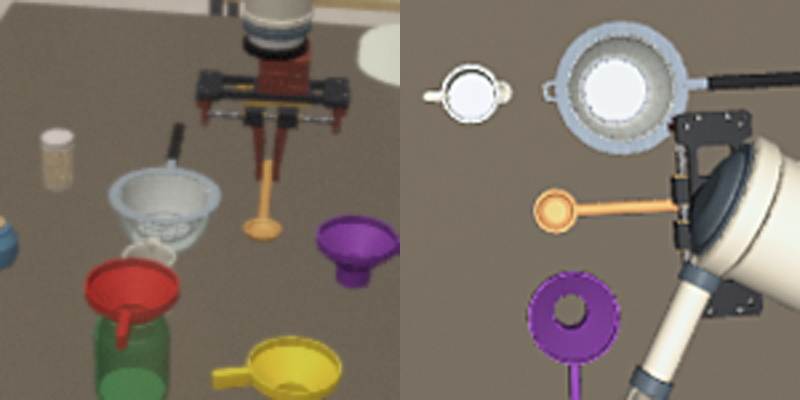

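The spoon hangs level and parallel to the row, with its head at crop (555,211). I'll lower it and release.

```bash
python3 - <<'E'
from h import *
s,S,t=pickle.load(open('t6.pkl','rb'))
z=lower(t,.027,.0195,dF=.8);st('down')
r.let_go();r.wait(.2);r.servo_line([*t,z+.15+G],speed=.1);st('rel')
r.reach([.2,-.5,.42],DOWN(20));r.wait(.3)
s=r.snapshot('top');S=r.snapshot('side');pickle.dump((s,S),open('t7.pkl','wb'))
H=hsv(s);f=s['frame'].astype(int)
sp=comp((H[...,0]<20)&(H[...,1]>110)&(H[...,2]>120),pix(s,[.482,-.1375,0]));y,x=np.nonzero(sp);P=np.array([ray(s,(a,b),.008)[:2] for a,b in zip(x,y)])
vx,vy,x0,y0=cv2.fitLine(P.astype(np.float32),2,0,.01,.01).ravel();v=np.array([vx,vy])*np.sign(vy);pr=(P-[x0,y0])@v
mid=np.array([x0,y0])+v*(pr.max()+pr.min())/2;print('spoon mid',mid.round(4),'yaw',np.degrees(np.arctan2(v[1],v[0])),np.ptp(pr))
q=hullcirc(s,pix(s,[.602,-.132,.063]),25.,.85,1.12);b=ray(s,q[0],.063);print('strainer',b.round(4),q[1]/352*.941,q[2])
q=hullcirc(s,pix(s,[.595,.0185,.072]),11.1);print('jug',ray(s,q[0],.072).round(4))
red=((H[...,0]<6)|(H[...,0]>175))&(H[...,1]>150);q=circ(opn(comp(red),9));fn=ray(s,q[0],.13);print('funnel',fn.round(4))
bl=comp(f.max(2)<50,pix(s,[.608,-.27,.06]));h=ray(s,cen(bl),.066);print('sleeve',h.round(4),'dir',np.degrees(np.arctan2(*(b-h)[1::-1])),'row',np.degrees(np.arctan2(*(fn-b)[1::-1])),np.hypot(*(b-h)[:2]),'spoon dist',np.hypot(*(mid-b[:2])))
cv2.imwrite('pics/t7a.png',cv2.resize(s['frame'][70:290,110:415,::-1],None,fx=2.6,fy=2.6,interpolation=cv2.INTER_CUBIC))
cv2.imwrite('pics/t7b.png',cv2.resize(S['frame'][110:260,150:350,::-1],(800,600),interpolation=cv2.INTER_CUBIC))
E
```

```text
lowered to 0.021 dF 4.39
down t 55.1 p [ 0.4848 -0.1994  0.1844] F [-1.07  0.08  4.07] T [ 0.01  0.09 -0.05] op 0.0118
rel t 58.2 p [ 0.4846 -0.1994  0.3332] F [ 0.08 -0.6  -0.17] T [-0.   -0.05  0.04] op 0.0877
spoon mid [ 0.4823 -0.1376] yaw 92.74657 0.18366021472635405
strainer [ 0.6015 -0.132   0.063 ] 0.066628953144121 0.8301886792452831
jug [0.5963 0.0195 0.072 ]
funnel [0.588  0.1703 0.13  ]
sleeve [ 0.6079 -0.273   0.066 ] dir 92.61630991756341 row 92.55775908516432 0.1411622586614902 spoon dist 0.11926312465604044
```

View pics/t7a.png

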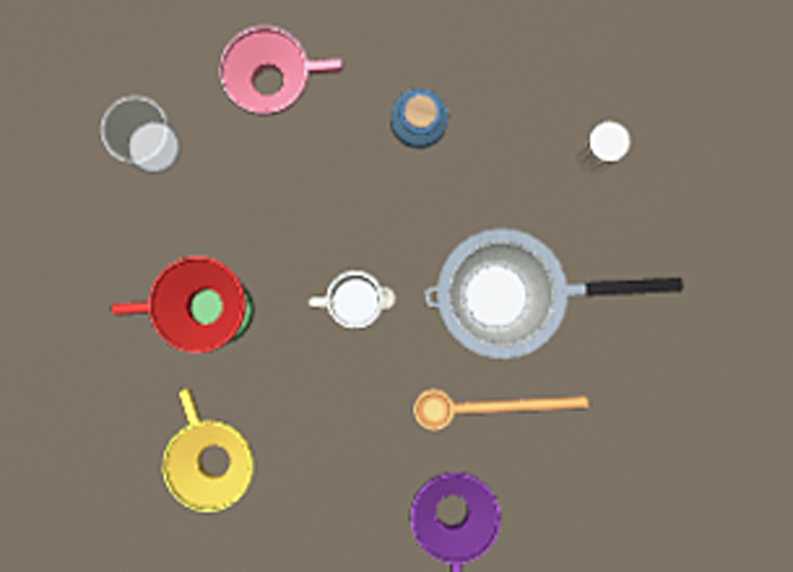

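View pics/t7b.png

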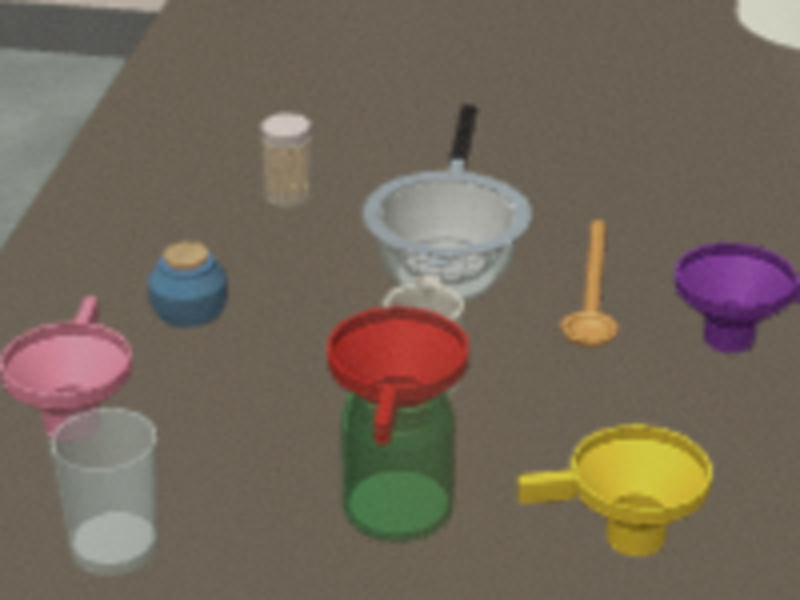

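All items look right in both views: the funnel is level in the jar, the strainer is on the bowl with its handle at (635,287) away from the jar, and the bystanders have not moved. One last two-view check that the strainer is level, then hand in.

```bash
python3 - <<'E'
from h import *
s,S=pickle.load(open('t7.pkl','rb'))
def tri(a,b):
    A=[];
    for c,u in((s,a),(S,b)):
        K=np.array([[c['fx'],0,c['cx']],[0,c['fy'],c['cy']],[0,0,1.]]);A.append(K@np.c_[np.array(c['R']),np.array(c['t'])])
    X=cv2.triangulatePoints(*A,np.float64(a).reshape(2,1),np.float64(b).reshape(2,1));return (X[:3]/X[3]).ravel()
a=comp(s['frame'].max(2)<50,pix(s,[.608,-.27,.06]));b=comp(S['frame'].max(2)<50,pix(S,[.608,-.27,.06]))
X=tri(cen(a),cen(b));print('sleeve 3D',X.round(4))
if abs(X[2]-.061)<.009: r.hand_in();print('handed in',r.sense()['clock'])
E
```

```text
sleeve 3D [ 0.6069 -0.2749  0.0602]
the job is handed in; nothing more can be done
the job is handed in; nothing more can be done
```

The work place is set out as asked, in the order asked, and the job is handed in. The clock read 58.2 s just before the final retreat move and last checks, against the 128 s limit.

- **Strainer:** it sits on the bowl with its rim centre within 1 mm of the bowl's. The handle points away from the jar within 0.1° of the row. The sleeve measured 60 mm high (61 expected), so it is level.
- **Red funnel:** it stands level in the jar's mouth, 2 mm from my first estimate of the jar's centre.
- **Jug:** it stands upright about 2 mm from the midpoint between bowl and jar.
- **Spoon:** it lies in front of the bowl, 119 mm from its middle and parallel to the row within 0.2°.
- **Tumbler, toothpicks, salt pot and other funnels:** they look unmoved in the last pictures.

**Disagreements:**
- The sleeve centre measured 141 mm from the strainer's axis where 135 mm was expected. I put this down to the black mask, since the height and direction both checked out.
- The jar's y position came out between 0.166 and 0.170 m across my methods.

Contact forces while setting things down stayed at about 5 N or below.

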